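# Feed a sealed tin through the chute flap

## Task

Push the gold tin along its lane on the feed hatch so that it swings the hanging blue flap open, passes right through and slides down the chute into the collecting tray; then draw back so that the flap falls fully shut. Only push with the fingers: the tin must not be lifted, the silver tin stays where it is in the other lane, and the glass jars around are left alone.

Things in the scene. Friction and masses are not known exactly. Their poses are not given: they have to be found in the camera images.
- hatch: Fixed metal feed hatch. Origin at table height under the middle of the flap line; x = direction of tin travel (roughly away from the robot), y to its left, z up. Level deck 60 mm above the table, x -210 to +55 mm. Two lanes centred at y = +60 and -60 mm, each 68 mm wide between white strips 10 mm above the deck (middle one 52 mm, outer ones 12 mm wide), which go on beyond the flaps as walls.
- deck_end (a point): Far edge of the deck (hatch x = 55 mm, y = 0, deck height). The deck's last 45 mm and the chute beyond are polished (friction 0.12); it drops at 22 degrees to a flat slippery tray (floor 4 mm above the table, hatch x 189 to 324 mm). A tin slides off by itself once its middle is well past this edge; its rear is then past the flap line, so the fingertips must follow 5 to 20 mm through the opening.
- flap_left (a joint): Blue flap with yellow lower edge over the left lane: a plate 64 mm wide, 22 mm tall, 3 mm thick, 4 to 26 mm above the deck when shut, hung on two side arms (82 mm clear between them, open above). 18 g. Radians: 0 hanging shut, grows to 2.0 when pushed in the travel direction; cannot swing the other way; falls shut by its weight. A tin passing under holds it at about 1 rad.
- flap_right (a joint): The same flap over the right lane (hatch y = -60 mm), same values.
- flap_left_hinge (a point): Middle of the left flap's hinge line (hatch x = 0, y = 60 mm), 46 mm above the deck. The arms hang on stub pins in thin posts (14 mm deep along x, 6 mm wide, 48 mm either side of the lane's middle, tops 112 mm above the table); no bar crosses the lane, so upright fingers can follow a tin through. Axes as the hatch's.
- flap_right_hinge (a point): The same for the right flap (hatch x = 0, y = -60 mm).
- gold_tin_mid (a point): Centre of the gold (yellow sides, brass lid) sealed fish tin, 105 mm long (its x axis, along the lane) by 60 mm wide by 24 mm high, about 160 g. It lies flat on the deck in one of the two lanes, centre 12 mm above the deck, before the flap. It may be in the left or in the right lane.
- silver_tin_mid (a point): Centre of the silver-grey tin of the same size, lying in the other lane; it must stay there.
- jar_a: Glass jar, 58 mm wide, 76 mm high, full, brass lid; stands on the table to the left of the hatch; origin at the centre of its foot. Leave alone.
- jar_b: Glass jar, 58 mm wide, 76 mm high, empty, open; stands on the table to the right of the hatch; origin at the centre of its foot. Leave alone.
- jar_c: Another such jar (empty) farther out on the left. Leave alone.
- jar_d: Another such jar (full) farther out on the right. Leave alone.
Mind the look-alikes: they are no part of the job. Of the things shaped like the part that bears gold_tin_mid, the yellow one is meant.

How it is judged:
By the outcome, as a careful person would: the job done as asked, in the order asked, and still so for the second after the job is handed in, with the robot touching nothing.
It also fails if it takes over 40 s, if anything falls off the work surface, if the arm or the gripper's body presses on something with over 40 N, if the wrist force passes 120 N, or if a joint passes its speed limit or range.

## Robot

A 7-joint arm with a two-finger parallel gripper is mounted at the origin on the work surface. World frame = base frame: x ahead of the robot, y to its left, z up, the work surface at z = 0. Lengths are in mm, angles in rad, forces in N, time in s.
With the tool pointing down it reaches from about 400 to 875 mm from the base axis. Payload 4.4 kg.
Tool frame: the origin (TCP) lies at the very end of the fingers, on their centre line; the grasp point (between the pads) lies 19 mm behind it; z points along the fingers, y is the line along which they close (so a half turn about z gives the same grasp; the last joint's range is limited). The gripper opens to 85 mm and grips with 20 to 120 N. Pads are 22 mm wide; open, the fingers measure 114 mm over their backs; the gripper's body (76 mm by 85 mm) begins 54 mm behind the grasp point. The pads swing forward as they close: fully open they stand 13 mm farther back than shut.
Start: joints at [-1.245, 0.628, 0.038, 1.517, -0.027, 0.996, -0.02], TCP at [248.182, 600.769, 231.313] pointing down, gripper open.
Joint ranges: [-3.06, 3.06], [-0.37, 2.12], [-1.25, 1.32], [0.18, 2.47], [-1.1, 4.24], [0.23, 1.98], [-2.94, 2.94]. Speed limits (rad/s): [2.57, 2.57, 3.14, 3.14, 3.14, 3.14, 3.14].

## Interface

Orientations are given as [roll, pitch, yaw] about the fixed x, y, z axes, in that order (R = Rz(yaw) Ry(pitch) Rx(roll)).
In Python, from cell import monitor, viewer, workorder gives the robot as it stands.
- The arm moves only by the tool arm_command, never from a script. Its argument "series" is one flat list of numbers, 5 for each row, row after row: the opening in per cent of the stroke, from 0 (shut) to 100 (fully open), then the shift along the tool's x, y, z in cm, then the turn about the tool's z in degrees. In form: [claw, x, y, z, roll, claw, x, y, z, roll, ...]. A call has exactly 5 rows; each row is the pose to reach, as a shift and turn from the pose commanded when the call began, along the tool's axes at that moment; what a row does not reach only later rows make up. A row lasts 1/12 s, in which the tool goes at most 41.7 mm and 7.16 degrees, less where a joint would pass 70% of its speed; a pose out of reach is approached as far as the arm can. A call with a gripper value outside its range is refused whole. The fingers move at their own pace and stop on an object; the grip force is fixed at half the most. Time passes only in rows, so rows that repeat a pose let the fingers close, or fill a call up. It gives the time, the measured TCP pose, the force, the opening and the grip force at its end, in the units of the state.
- monitor.read_state(): the state, without advancing time (a new reading comes with each control period).
- viewer.get_image(name): name is "scene" or "top" or "wrist"; returns (picture, depth): 480x640x3 uint8, red, green, blue; 480x640 float32, mm along the optical axis (not along the pixel's ray), 0 where there is no reading.
- viewer.camera_model(name): a dict with "mtx" (3x3 intrinsics, pixels), "R" (3x3) and "t" (3): a world point X has camera coordinates R X + t. Camera axes: x right, y down, z forward; pixel columns grow to the right and rows downward; lengths in mm; the calibration is good to about 2 mm. The wrist camera is an equidistant fisheye: a pixel r from the principal point sees the ray r / f radians off the axis. A picture is of the moment at which its call begins: read the wrist's pose just before it. camera_model takes no time and is no camera call; for the wrist camera it gives the pose at the moment of the call.
- workorder.finish_job(): hands the job in; it is judged then, once.
The state is a dict: "clock": time; "qpos": joint angles; "qd": joint speeds; "tau": joint torques, N m; "eef_pos": TCP position; "tool_rot": TCP orientation; "force": force on the tool from outside, world axes, zero at the start; "torque": the same for the moment, N m; "width": finger opening in mm; "gripper_force": force on a finger pad.
Only numpy, scipy, OpenCV 4.12 (cv2) and the standard library are available. Lean on these libraries where they do the work, as an engineer would, in place of code of your own. Each camera call takes 0.05 s, during which the arm holds its last target. There are 200 camera calls.

## Working session

There is one attempt and no reset: what is moved stays moved. The work goes in short steps, Python scripts to look and compute and a tool call to move; the robot and the scene stay as the last step left them, time stands still between calls to the robot, and variables do not carry over. Pictures are saved under pics/ and viewed, at most 10 in all, crops included, and the job is handed in when it is done.

Besides the shell and the picture viewer there is one more tool, called by a JSON object that holds its "api" and its "payload". arm_command: Moves the arm, as the interface text tells. Its arguments: {"type":"object","properties":{"series":{"type":"array","items":{"type":"number"}}},"required":["series"]}

```bash
mkdir -p pics; python3 - <<'E'
from cell import monitor, viewer
import cv2,numpy as np
s=monitor.read_state();print(s['clock'],s['eef_pos'],s['tool_rot'],s['width'])
for n in('top','scene'):
    p,d=viewer.get_image(n);cv2.imwrite(f'pics/{n}0.png',p[:,:,::-1]);np.savez(f'{n}0.npz',p=p,d=d,**viewer.camera_model(n))
E
```

```text
0.0 [247.92547947 600.16839911 230.3697017 ] [-3.13966028e+00  5.03587441e-05  2.74982790e+00] 85.32350416104471
```

View pics/top0.png

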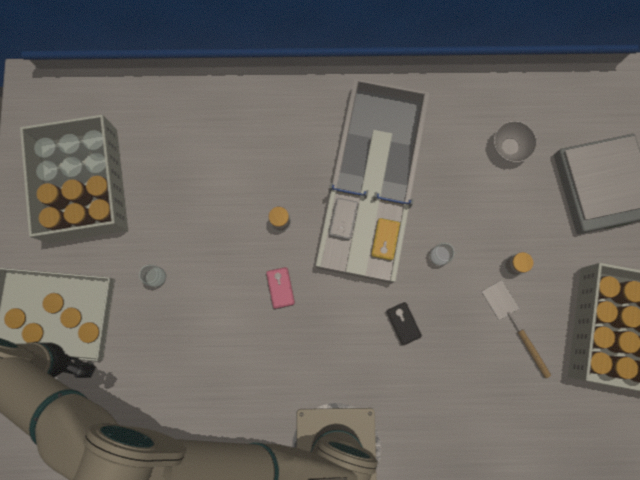

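View pics/scene0.png

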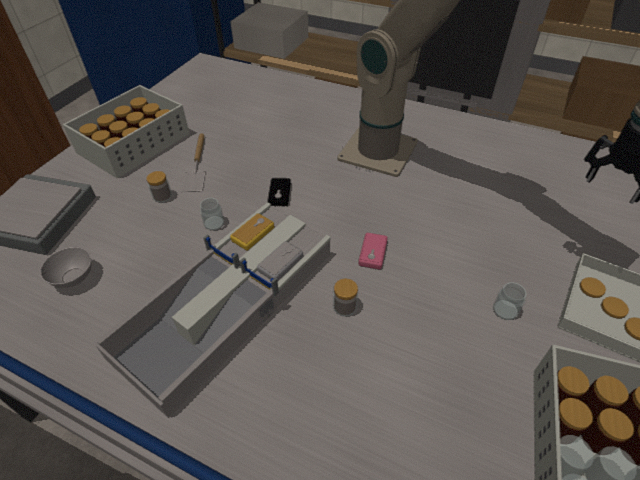

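The top picture shows tins at gold (386,239) in the right lane and silver-grey (344,218) in the left lane. The pink (280,287) and black (404,323) ones lie on the table. Only the one at (386,239) is yellow, so that is the one meant. I'll confirm it in a crop and measure it.

```bash
cat > h.py <<'E'
import numpy as np,cv2
def cloud(f):
    z=np.load(f);d=z['d'];K=z['mtx'];v,u=np.mgrid[:480,:640]
    c=np.stack([(u-K[0,2])/K[0,0]*d,(v-K[1,2])/K[1,1]*d,d],-1)
    return z['p'],(c-z['t'])@z['R']   # R^T(c-t)
E
python3 - <<'E'
from h import *
p,X=cloud('top0.npz')
cv2.imwrite('pics/crop.png',cv2.resize(p[70:295,300:470,::-1],None,fx=3.5,fy=3.5,interpolation=cv2.INTER_CUBIC)[:,:600][ :790][188:788])
hsv=cv2.cvtColor(p,cv2.COLOR_RGB2HSV)
roi=np.zeros((480,640),bool);roi[75:290,310:430]=1
def rect(m,n):
    P=X[m];r=cv2.minAreaRect(P[:,:2].astype(np.float32));print(n,m.sum(),r,'z',np.median(P[:,2]))
    return P
g=roi&(hsv[...,0]>12)&(hsv[...,0]<35)&(hsv[...,1]>120)&(X[...,2]>72)
rect(g,'gold')
# middle strip, z~70
st=roi&(abs(X[...,2]-70)<5)&(hsv[...,2]>150)
n,l,s,_=cv2.connectedComponentsWithStats(st.astype(np.uint8))
for i in range(1,n):
    if s[i,4]>60: print(s[i]);rect(l==i,'strip')
b=roi&(hsv[...,0]>100)&(hsv[...,0]<130)&(hsv[...,1]>90)
n,l,s,c=cv2.connectedComponentsWithStats(b.astype(np.uint8))
for i in range(1,n):
    if s[i,4]>15: print(s[i]);rect(l==i,'blue')
for (u,v) in [(344,218),(386,239),(386,264),(372,187),(372,135),(441,256),(521,263),(404,323),(378,100)]: print(u,v,X[v,u].round(1))
E
```

```text
gold 773 ((428.08135986328125, -83.01715850830078), (77.23213958740234, 360.2401123046875), 63.41645050048828) z 84.24998535115098
[ 347  131   45  144 2165]
strip 2165 ((646.0299682617188, -98.7912826538086), (56.254634857177734, 396.9316101074219), 78.65729522705078) z 70.1923757733065
[406 161  10  40  95]
strip 95 ((700.9619140625, -214.34886169433594), (7.66605281829834, 113.57410430908203), 77.9683837890625) z 70.35258650529224
[317 193  19  73 242]
strip 242 ((571.3903198242188, 16.83758544921875), (12.146666526794434, 199.62762451171875), 77.90455627441406) z 69.88198838234159
[391 210  16  71 226]
strip 226 ((525.26025390625, -176.27056884765625), (10.622300148010254, 193.63670349121094), 77.82050323486328) z 70.05585732848542
344 218 [595.9 -30.8  85.5]
386 239 [ 539.  -140.7   80.6]
386 264 [ 474.7 -140.6   64.6]
372 187 [ 683.7 -108.6   68.9]
372 135 [ 831.  -112.7   66.7]
441 256 [ 503.3 -300.9   -0.6]
521 263 [ 470.9 -492.8   80.8]
404 323 [ 320.3 -188.4   24.7]
378 100 [ 960.2 -139.     1.1]
```

View pics/crop.png

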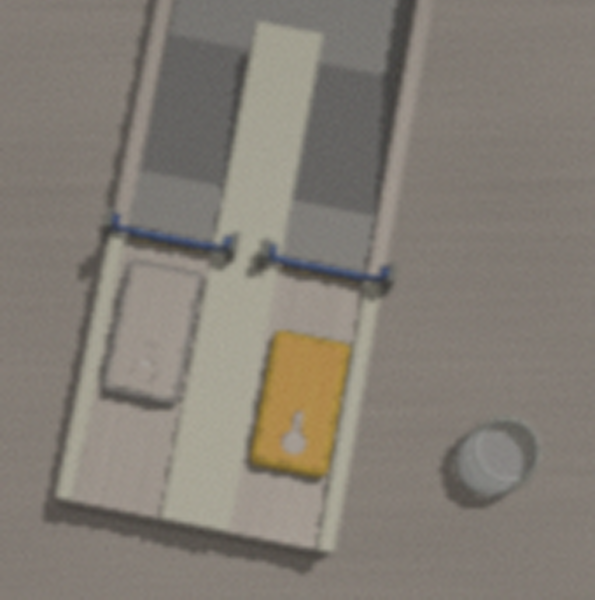

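The crop confirms it: the yellow tin with the brass lid lies in the right lane (crop (300,405)), the grey one is in the left lane, and both flaps are shut.

```bash
python3 - <<'E'
from h import *
p,X=cloud('top0.npz')
hsv=cv2.cvtColor(p,cv2.COLOR_RGB2HSV).astype(int)
roi=np.zeros((480,640),bool);roi[75:290,310:430]=1
L=[]
for box in((317,193,19,73),(391,210,16,71)):
    u,v,w,h=box;m=np.zeros_like(roi);m[v:v+h,u:u+w]=1
    P=X[m&(abs(X[...,2]-70)<3)&(hsv[...,2]>150)][:,:2].astype(np.float32)
    f=cv2.fitLine(P,cv2.DIST_HUBER,0,.01,.01).ravel();f[:2]*=np.sign(f[0]);print(np.degrees(np.arctan2(f[1],f[0])),f);L.append(f)
m=roi&(abs(X[...,2]-70)<2);m[:,:345]=0;m[:,395:]=0
yaw=np.mean([np.arctan2(f[1],f[0]) for f in L]);ex=np.array([np.cos(yaw),np.sin(yaw)]);ey=np.array([-ex[1],ex[0]])
c=np.mean([f[2:]@ey for f in L]);print('yaw',np.degrees(yaw),'width',(L[0][2:]-L[1][2:])@ey,'c',c)
H=np.stack([X[...,:2]@ex,X[...,:2]@ey-c,X[...,2]],-1)
def st(m,n): print(n,m.sum(),*[np.percentile(H[m][:,i],[0,2,50,98,100]).round(1) for i in range(3)])
R,G,B=[p[...,i].astype(int) for i in range(3)]
b=roi&(B>R+20)
st(b&(H[...,1]<0),'blueR');st(b&(H[...,1]>0),'blueL')
dk=roi&(abs(H[...,2]-60)<3)&(abs(H[...,1]+60)<20);st(dk,'deckR')
ms=roi&(abs(H[...,2]-70)<3)&(abs(H[...,1])<20);st(ms,'mid')
g=roi&(R>B+60)&(H[...,2]>81)&(abs(H[...,1]+60)<40);st(g,'gold')
sv=roi&(H[...,2]>81)&(H[...,2]<88)&(abs(H[...,1]-60)<34)&(H[...,0]<L[0][2:]@ex+100);st(sv,'silv')
# posts
po=roi&(H[...,2]>102)&(H[...,2]<118);st(po,'posts')
print(ex,ey,c)
E
```

```text
-11.923013 [ 9.7842610e-01 -2.0659721e-01  5.6946387e+02  1.8249321e+01]
-11.968403 [ 9.7826213e-01 -2.0737223e-01  5.2188354e+02 -1.7575465e+02]
yaw -11.945708 width 199.65105 c 35.898922
blueR 59 [657.3 658.5 662.2 664.9 665.2] [-104.3 -103.6  -56.1  -16.   -15.3] [ 76.6  77.8  87.4 113.3 115.4]
blueL 59 [271.5 659.1 662.4 666.6 673.6] [ 15.8  16.8  63.3 104.2 104.9] [  53.2   76.2   85.9  114.7 1581.4]
deckR 563 [452.6 456.1 643.7 988.8 993.4] [-79.8 -79.2 -60.1 -41.  -40. ] [57.  57.2 59.8 62.9 63. ]
mid 1317 [452.4 458.9 633.8 844.1 985.6] [-20.  -19.1   0.2  19.1  20. ] [67.  67.2 70.2 72.8 73. ]
gold 648 [505.6 508.2 561.3 606.5 609.1] [-88.7 -86.6 -59.1 -32.5 -30.9] [81.  81.2 85.  92.  96.1]
silv 581 [536.7 539.8 589.8 639.6 641.5] [31.3 33.1 61.  89.  90.5] [81.  81.1 84.5 87.8 88. ]
posts 83 [654.3 655.6 661.5 669.5 669.9] [-109.  -108.5   -8.5  111.3  111.9] [102.7 103.5 111.1 115.8 117.8]
[ 0.97834414 -0.20698474] [0.20698474 0.97834414] 35.898922
```

{"api": "arm_command", "payload": {"series": [25,-3,-2.5,0,-2,25,-6,-5,0,-4,25,-9,-7.5,0,-6,25,-12,-10,0,-8,25,-15,-12.5,0,-10.5]}}

```text
clock: 0.52
eef_pos: [339.4, 426.0, 230.9]
tool_rot: [-3.141, -0.0, 2.935]
force: [1.2, 0.3, 0.0]
width: 25.3
gripper_force: 0.0
```

```bash
cat > go.py <<'E'
import sys,numpy as np
from cell import monitor
from scipy.spatial.transform import Rotation as Ro
def rel(hx,hy,z):
    s=monitor.read_state();R=Ro.from_euler('xyz',s['tool_rot']).as_matrix()
    ex=np.array([.97834,-.20698,0]);ey=np.array([.20698,.97834,0])
    T=ex*(662+hx)+ey*(35.9+hy)+[0,0,z];p=s['eef_pos']
    print('t',s['clock'],'pos',p.round(1),'hatch',(p@ex-662).round(1),(p@ey-35.9).round(1),'yaw err deg',(np.degrees(s['tool_rot'][2])-168.05).round(2),'rp',s['tool_rot'][:2].round(3),'w',round(s['width'],1),'F',s['force'].round(1))
    print('shift cm',(R.T@(T-p)/10).round(2),'q',s['qpos'].round(2))
if __name__=='__main__': rel(*map(float,sys.argv[1:]))
E
python3 go.py -193 -60 230
```

```text
t 0.5167 pos [339.4 426.  230.9] hatch -418.1 451.1 yaw err deg 0.13 rp [-3.141 -0.   ] w 25.3 F [1.2 0.3 0. ]
shift cm [-22.4  -51.16   0.13] q [-0.94  0.48 -0.01  1.81  0.01  0.85  0.41]
```

{"api": "arm_command", "payload": {"series": [20,-1.7,-3.6,0,0,20,-3.4,-7.2,0,0,20,-5.1,-10.8,0,0,20,-6.8,-14.4,0,0,20,-8.5,-18,0,0]}}

```text
clock: 0.93
eef_pos: [384.8, 232.2, 231.2]
tool_rot: [-3.141, -0.0, 2.933]
force: [0.1, 0.0, 0.3]
width: 17.1
gripper_force: 0.0
```

{"api": "arm_command", "payload": {"series": [20,-1.6,-3.6,0,0,20,-3.2,-7.2,0,0,20,-4.8,-10.8,0,0,20,-6.4,-14.4,0,0,20,-8,-18,0,0]}}

```text
clock: 1.35
eef_pos: [425.8, 39.7, 231.3]
tool_rot: [3.142, -0.0, 2.933]
force: [1.0, 0.1, -0.2]
width: 17.1
gripper_force: 0.0
```

```bash
python3 go.py -193 -60 120
```

```text
t 1.35 pos [425.8  39.7 231.3] hatch -253.7 91.1 yaw err deg 0.02 rp [ 3.142 -0.   ] w 17.1 F [ 1.   0.1 -0.2]
shift cm [ -6.07 -15.11  11.13] q [-0.2   0.32  0.05  2.1  -0.03  0.72  1.23]
```

{"api": "arm_command", "payload": {"series": [20,-1.5,-3.7,0,0,20,-3,-7.4,2,0,20,-4.5,-11,4,0,20,-6,-14.5,7,0,20,-6,-14.5,9,0]}}

```text
clock: 1.77
eef_pos: [456.0, -119.0, 141.0]
tool_rot: [-3.139, 0.005, 2.926]
force: [0.2, -0.4, -0.3]
width: 17.4
gripper_force: 0.0
```

```bash
python3 go.py -193 -60 69; python3 - <<'E'
from cell import viewer
import cv2
p,d=viewer.get_image('wrist');cv2.imwrite('pics/w1.png',p[:,:,::-1])
E
python3 go.py -193 -60 69
```

```text
t 1.7667 pos [ 456. -119.  141.] hatch -191.2 -57.9 yaw err deg -0.4 rp [-3.139  0.005] w 17.4 F [ 0.2 -0.4 -0.3]
shift cm [ 0.21 -0.19  7.2 ] q [ 0.15  0.52  0.06  2.1  -0.06  0.52  1.61]
t 1.8167 pos [ 452.6 -117.8  136.2] hatch -194.8 -57.4 yaw err deg -0.42 rp [-3.139 -0.005] w 17.2 F [-0.8 -0.9 -2.9]
shift cm [-0.22 -0.24  6.72] q [ 0.15  0.53  0.06  2.1  -0.06  0.52  1.61]
```

View pics/w1.png

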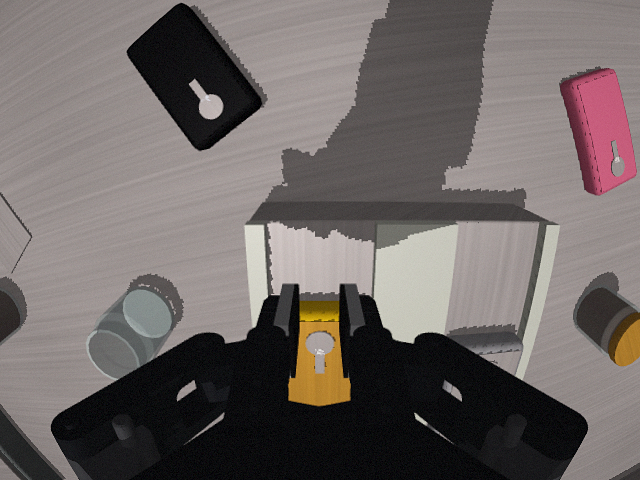

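The picture shows the fingers above the lane behind the gold tin, with its rear face at (320,310) and the lid ring at (320,345). They are about centred, so I go down.

{"api": "arm_command", "payload": {"series": [15,0,-0.2,2,0,15,0,-0.2,4,-0.2,15,0,-0.2,5.2,-0.4,15,0,-0.2,6,-0.4,15,0,-0.2,6,-0.4]}}

```text
clock: 2.23
eef_pos: [453.2, -113.8, 80.2]
tool_rot: [3.141, -0.003, 2.941]
force: [0.1, 0.1, -0.3]
width: 12.9
gripper_force: 0.0
```

```bash
python3 go.py -193 -60 69
```

```text
t 2.2333 pos [ 453.2 -113.8   80.2] hatch -195.0 -53.4 yaw err deg 0.44 rp [ 3.141e+00 -3.000e-03] w 12.9 F [ 0.1  0.1 -0.3]
shift cm [-0.2  -0.66  1.12] q [ 0.16  0.63  0.04  2.14 -0.06  0.37  1.62]
```

{"api": "arm_command", "payload": {"series": [15,0,-0.3,0.6,0.2,15,0,-0.6,1,0.4,15,0,-0.6,1,0.4,15,0,-0.6,1,0.4,15,0,-0.6,1,0.4]}}

```text
clock: 2.65
eef_pos: [453.3, -120.6, 71.7]
tool_rot: [3.142, 0.001, 2.933]
force: [-0.7, -0.2, 0.4]
width: 13.0
gripper_force: 0.0
```

```bash
python3 go.py -170 -60 69
```

```text
t 2.65 pos [ 453.3 -120.6   71.7] hatch -193.6 -60.1 yaw err deg -0.01 rp [3.142e+00 1.000e-03] w 13.0 F [-0.7 -0.2  0.4]
shift cm [-2.36  0.01  0.27] q [ 0.18  0.65  0.04  2.15 -0.07  0.34  1.63]
```

{"api": "arm_command", "payload": {"series": [15,-0.8,0,0.1,0,15,-1.6,0,0.2,0,15,-2.4,0,0.2,0,15,-3.2,0,0.2,0,15,-4,0,0.2,0]}}

```text
clock: 3.07
eef_pos: [492.0, -128.7, 69.2]
tool_rot: [3.142, -0.002, 2.933]
force: [-2.0, 0.9, 1.6]
width: 12.7
gripper_force: 1.5
```

{"api": "arm_command", "payload": {"series": [15,-0.8,0,0,0,15,-1.6,0,0,0,15,-2.4,0,0,0,15,-3.2,0,0,0,15,-4,0,0,0]}}

```text
clock: 3.48
eef_pos: [532.3, -137.3, 69.2]
tool_rot: [3.142, 0.0, 2.933]
force: [-2.0, -0.2, -0.2]
width: 12.4
gripper_force: 0.8
```

```bash
cat > look.py <<'E'
import sys
from h import *
from cell import viewer
from go import rel
rel(0,-60,70)
out=[]
for n in('top','scene'):
    p,d=viewer.get_image(n);np.savez('n.npz',p=p,d=d,**viewer.camera_model(n));p,X=cloud('n.npz')
    ex=np.array([.97834,-.20698]);ey=np.array([.20698,.97834])
    H=np.stack([X[...,:2]@ex-662,X[...,:2]@ey-35.9,X[...,2]],-1);p_=p.astype(int)
    g=(p_[...,0]>p_[...,2]+55)&(abs(H[...,1]+60)<45)&(H[...,0]>-200)&(H[...,0]<340)&(H[...,2]>0)&(H[...,2]<90)
    if g.sum()>20: print(n,g.sum(),*[np.percentile(H[g][:,i],[2,50,98]).round(1) for i in range(3)])
    out.append(cv2.resize(p[75:290,290:450] if n=='top' else p[180:410,90:350],(400,540)))
cv2.imwrite(sys.argv[1],np.hstack(out)[:,:,::-1])
E
python3 look.py pics/l1.png
```

```text
t 3.4833 pos [ 532.3 -137.3   69.2] hatch -112.8 -60.0 yaw err deg 0.0 rp [3.142 0.   ] w 12.4 F [-2.  -0.2 -0.2]
shift cm [-11.28   0.    -0.08] q [ 0.17  0.72  0.04  1.93 -0.06  0.49  1.62]
top 44 [-74.3 -30.5  -4.5] [-35.9 -32.7 -30.3] [77.9 82.5 88.5]
scene 761 [-93.5 -42.8  14.2] [-81.9 -49.1 -26.3] [68.4 84.7 87.9]
```

View pics/l1.png

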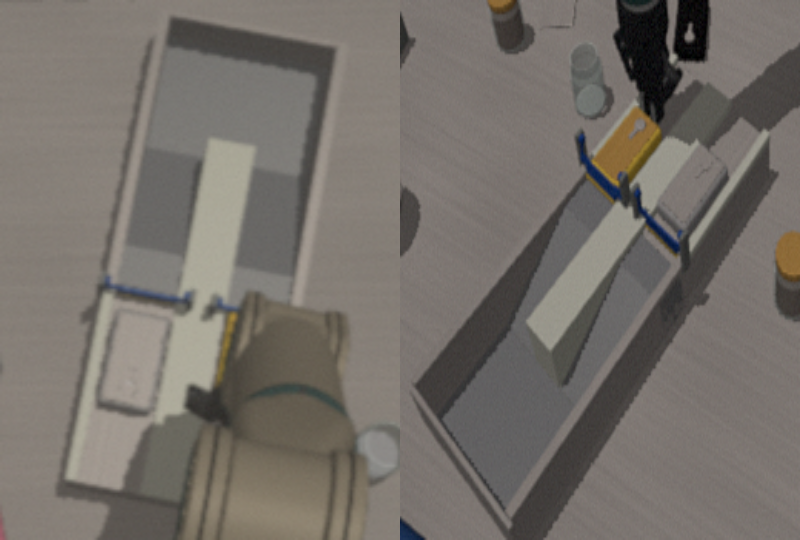

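The tin is straight in the lane with its front at the flap line (in the right half, tin at (627,145) and blue flap at (605,185)). I keep pushing.

{"api": "arm_command", "payload": {"series": [15,-0.7,0,0,0,15,-1.4,0,0,0,15,-2.1,0,0,0,15,-2.8,0,0,0,15,-3.5,0,0,0]}}

```text
clock: 4.0
eef_pos: [566.4, -144.5, 69.3]
tool_rot: [3.142, 0.0, 2.933]
force: [-0.6, -0.1, 0.6]
width: 12.7
gripper_force: 0.8
```

{"api": "arm_command", "payload": {"series": [15,-0.7,0,0,0,15,-1.4,0,0,0,15,-2.1,0,0,0,15,-2.8,0,0,0,15,-3.5,0,0,0]}}

```text
clock: 4.42
eef_pos: [600.6, -151.7, 69.3]
tool_rot: [3.142, 0.0, 2.933]
force: [-1.8, -0.2, 0.0]
width: 13.0
gripper_force: 0.6
```

```bash
python3 look.py pics/l2.png
```

```text
t 4.4167 pos [ 600.6 -151.7   69.3] hatch -43.0 -60.0 yaw err deg 0.0 rp [3.142 0.   ] w 13.0 F [-1.8 -0.2  0. ]
shift cm [-4.29  0.   -0.07] q [ 0.17  0.79  0.05  1.73 -0.06  0.62  1.62]
top 25 [ 0.8 43.6 64.6] [-34.3 -32.3 -30.4] [75.6 82.2 87.3]
scene 685 [-24.5  45.7  76. ] [-81.6 -49.  -26.7] [68.1 84.4 89. ]
```

View pics/l2.png

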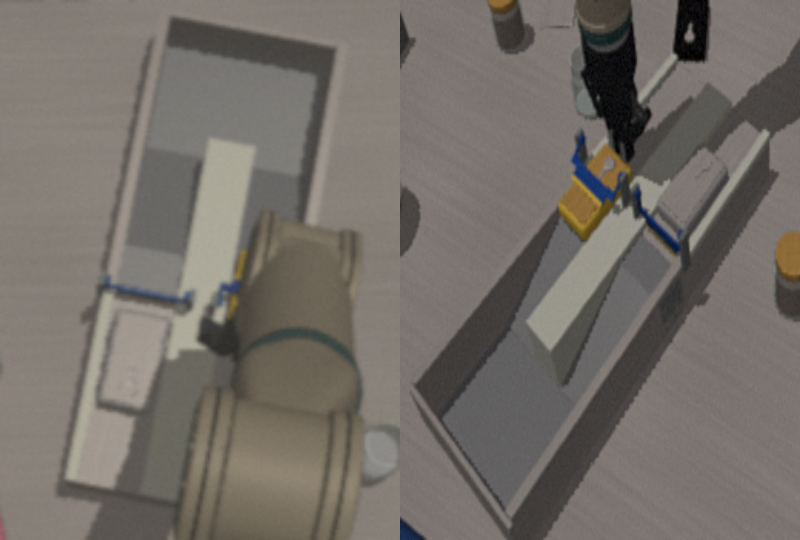

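The flap is riding on the tin's lid (in the right half, tin at (597,190)) and the silver tin hasn't moved. I continue through the opening.

{"api": "arm_command", "payload": {"series": [15,-0.7,0,0,0,15,-1.4,0,0,0,15,-2.1,0,0,0,15,-2.8,0,0,0,15,-3.5,0,0,0]}}

```text
clock: 4.93
eef_pos: [634.9, -159.0, 69.3]
tool_rot: [3.142, 0.0, 2.933]
force: [-1.7, 0.5, -0.1]
width: 12.6
gripper_force: 0.3
```

{"api": "arm_command", "payload": {"series": [15,-0.5,0,0,0,15,-1,0,0,0,15,-1.3,0,0,0,15,-1.3,0,0,0,15,-1.3,0,0,0]}}

```text
clock: 5.35
eef_pos: [646.9, -161.5, 69.2]
tool_rot: [3.142, 0.0, 2.933]
force: [-0.7, 0.1, -0.3]
width: 13.0
gripper_force: 0.0
```

```bash
python3 look.py pics/l3.png
```

```text
t 5.35 pos [ 646.9 -161.5   69.2] hatch 4.3 -60.0 yaw err deg 0.0 rp [3.142 0.   ] w 13.0 F [-0.7  0.1 -0.3]
shift cm [ 0.43  0.   -0.08] q [ 0.17  0.84  0.05  1.59 -0.06  0.71  1.62]
top 35 [ 56.2  91.8 122.9] [-34.6 -32.6 -30.5] [56.3 69.9 84.5]
scene 894 [ 43.6  93.4 137.5] [-82.9 -51.1 -27.1] [53.2 71.9 89.1]
```

View pics/l3.png

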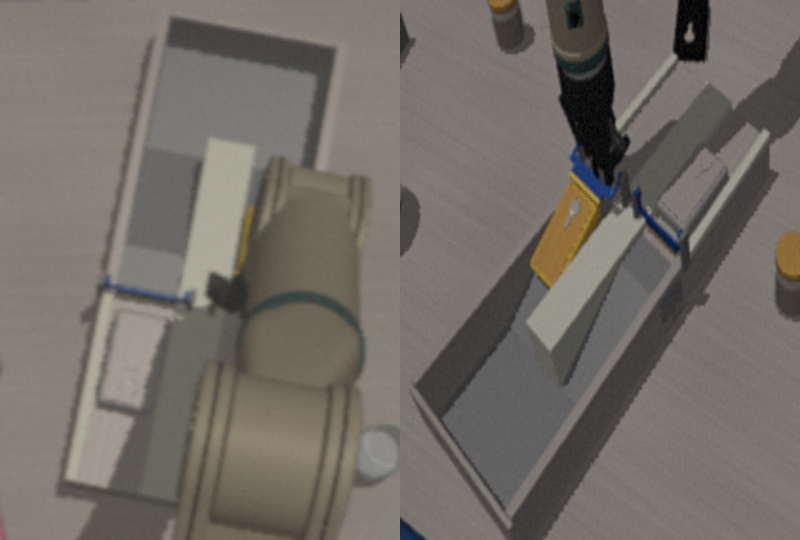

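The tin has tipped onto the chute (in the right half at (567,230)) and is sliding, while the fingers hold the flap. I let it slide before drawing back.

{"api": "arm_command", "payload": {"series": [15,0,0,0,0,15,0,0,0,0,15,0,0,0,0,15,0,0,0,0,15,0,0,0,0]}}

```text
clock: 5.87
eef_pos: [646.7, -161.5, 69.3]
tool_rot: [3.142, -0.0, 2.933]
force: [-0.2, -0.6, 0.9]
width: 12.9
gripper_force: 0.2
```

{"api": "arm_command", "payload": {"series": [15,0,0,0,0,15,0,0,0,0,15,0,0,0,0,15,0,0,0,0,15,0,0,0,0]}}

```text
clock: 6.28
eef_pos: [646.7, -161.5, 69.3]
tool_rot: [-3.142, -0.0, 2.933]
force: [0.1, 0.5, 1.1]
width: 12.7
gripper_force: 0.3
```

```bash
python3 look.py pics/l4.png
```

```text
t 6.2833 pos [ 646.7 -161.5   69.3] hatch 4.1 -60.1 yaw err deg 0.0 rp [-3.142 -0.   ] w 12.7 F [0.1 0.5 1.1]
shift cm [ 0.41  0.01 -0.07] q [ 0.17  0.84  0.05  1.59 -0.06  0.71  1.62]
top 579 [182.8 237.  278.7] [-88.3 -58.3 -31.3] [21.8 30.6 39.1]
scene 1214 [ 30.5 237.9 283.8] [-82.8 -48.6 -26.8] [15.5 31.3 77.7]
```

{"api": "arm_command", "payload": {"series": [15,1,0,0,0,15,2,0,0,0,15,3,0,0,0,15,4,0,0,0,15,5,0,0,0]}}

```text
clock: 6.8
eef_pos: [597.7, -151.1, 69.4]
tool_rot: [3.142, 0.001, 2.933]
force: [-0.4, 0.7, 0.1]
width: 12.7
gripper_force: 0.0
```

{"api": "arm_command", "payload": {"series": [15,2,0,0,0,15,4,0,-1,0,15,6,0,-3,0,15,8,0,-6,0,15,10,0,-9,0]}}

```text
clock: 7.22
eef_pos: [498.6, -130.1, 159.6]
tool_rot: [3.142, -0.002, 2.933]
force: [0.5, 0.1, 0.1]
width: 12.8
gripper_force: 0.0
```

{"api": "arm_command", "payload": {"series": [15,2,0,-2,0,15,4,0,-4,0,15,6,0,-5,0,15,6,0,-5,0,15,6,0,-5,0]}}

```text
clock: 7.63
eef_pos: [441.5, -118.1, 210.2]
tool_rot: [3.141, 0.002, 2.933]
force: [0.8, 0.9, -0.1]
width: 12.6
gripper_force: 0.0
```

```bash
python3 look.py pics/l5.png
```

```text
t 7.6333 pos [ 441.5 -118.1  210.2] hatch -205.7 -60.1 yaw err deg -0.01 rp [3.141e+00 2.000e-03] w 12.6 F [ 0.8  0.9 -0.1]
shift cm [-2.053e+01  1.000e-02  1.408e+01] q [ 0.15  0.39  0.07  2.06 -0.04  0.69  1.61]
top 674 [178.3 229.4 277.9] [-88.1 -60.  -31.7] [21.9 31.2 39.8]
scene 1163 [185.8 240.1 283.6] [-82.8 -48.2 -26.8] [15.7 31.2 37.2]
```

View pics/l5.png

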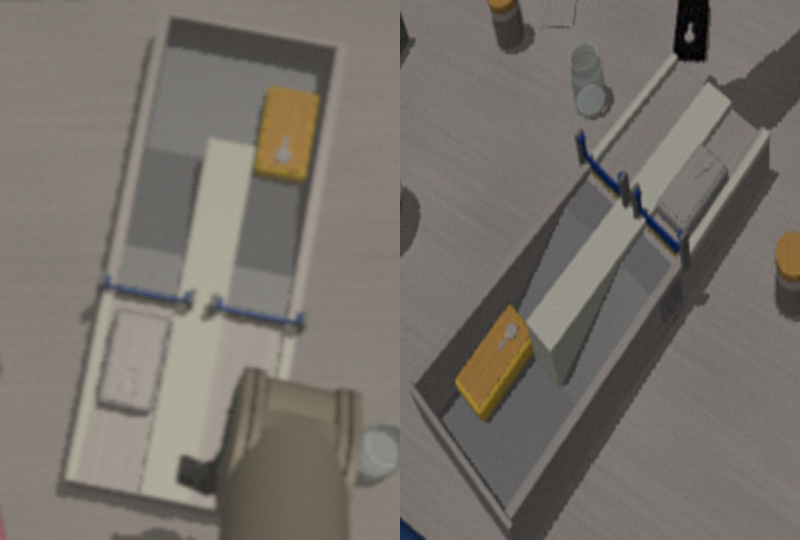

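The gold tin lies in the tray ((287,133) on the left, (497,360) on the right) and hasn't shifted since I drew back. Both flaps hang shut, the silver tin is still in its lane, and the arm is clear.

```bash
python3 -c "
from cell import workorder
print(workorder.finish_job())"
```

```text
the job is handed in; nothing more can be done
None
```

The gold tin went through the right flap and down the chute and came to rest in the tray (its rear end may still overlap the foot of the chute by about 10 mm); the flap is shut, the silver tin and the jars in view look unmoved, and the job was handed in at about 8 s.

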